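# Put the stem thermometer in the heater block's thermometer well

### The arm

A 6-joint arm with a two-finger parallel gripper is mounted at the origin on the work surface. World frame = base frame: x ahead of the robot, y to its left, z up, the work surface at z = 0. Lengths are in m, angles in rad, forces in N, time in s.
With the tool pointing down it reaches from about 0.25 to 0.775 m from the base axis. Payload 4 kg.
Tool frame: the origin (TCP) lies between the finger pads, 19 mm behind the fingertips; this is the grasp point; z points along the fingers, y is the line along which they close (so a half turn about z gives the same grasp; the last joint's range is limited). The gripper opens to 94 mm and grips with 3 to 60 N. Pads are 16 mm wide; open, the fingers measure 119 mm over their backs; the gripper's body (75 mm by 177 mm) begins 78 mm behind the grasp point.
Start: joints at [-1.449, 0.087, 1.371, -0, 1.684, -0.103], TCP at [0.123, -0.536, 0.224] pointing down, gripper open.
Joint ranges: [-3.1, 3.1], [-0.76, 2.03], [0.27, 2.55], [-1.08, 4.22], [0.17, 2.65], [-2.57, 2.57]. Speed limits (rad/s): [2.79, 2.79, 3.14, 3.14, 3.14, 3.14].

### API

Orientations are given as [roll, pitch, yaw] about the fixed x, y, z axes, in that order (R = Rz(yaw) Ry(pitch) Rx(roll)).
In Python, from bench import robot, imaging gives the robot as it stands. The module is installed in compiled form; this text tells all that it offers.
- The arm moves only by the tool drive_tool, never from a script. Its argument "series" is a list of rows, each a list of 3 entries, a list of its own where there are three numbers: the finger opening in m, from 0 to 0.094, then the shift along the tool's x, y, z in m, then the turn, a rotation vector about the tool's x, y, z in rad. A call has 1 to 5 rows; each row is the pose to reach, as a shift and turn from the pose commanded when the call began, along the tool's axes at that moment; what a row does not reach only later rows make up. A row lasts 1/8 s, in which the tool goes at most 62.5 mm and 10.7 degrees, less where a joint would pass 70% of its speed; a pose out of reach is approached as far as the arm can. A call with a gripper value outside its range is refused whole. The fingers move at their own pace and stop on an object; the grip force is fixed at half the most. Time passes only in rows, so rows that repeat a pose let the fingers close. It gives the time, the measured TCP pose, the force, the opening and the grip force at its end, in the units of the state.
- robot.get_obs(): the state, without advancing time (a new reading comes with each control period).
- imaging.snapshot(name): name is "scene" or "top" or "wrist"; returns the picture (384x512x3 uint8, red, green, blue); there is no depth.
- imaging.get_calibration(name): a dict with "intrinsics" (3x3 intrinsics, pixels), "position" and "rotation" of the camera in the world. Camera axes: x right, y up, looking along -z (the intrinsics and any distortion apply to the point x, -y, -z); pixel columns grow to the right and rows downward; lengths in m; the calibration is good to about 2 mm. A picture is of the moment at which its call begins: read the wrist's pose just before it. get_calibration takes no time and is no camera call; for the wrist camera it gives the pose at the moment of the call.
- robot.close_job(): hands the job in; it is judged then, once.
The state is a dict: "time": time; "joint_positions": joint angles; "qvel": joint speeds; "joint_torque": joint torques, N m; "tool_pos": TCP position; "ee_rot": TCP orientation; "wrist_force": force on the tool from outside, world axes, zero at the start; "wrist_torque": the same for the moment, N m; "width": finger opening in m; "finger_force": force on a finger pad.
Only numpy, scipy, OpenCV 4.12 (cv2) and the standard library are available. Lean on these libraries where they do the work, as an engineer would, in place of code of your own. Each camera call takes 0.05 s, during which the arm holds its last target. There are 200 camera calls.

### The job

Check the samples' temperature: lift the stem thermometer up and off its hook on the rack, and put its stem into the thermometer well of the heater block that holds the sample tubes, not of the empty block. Lower it gently, keeping hold of it until the tip rests on the bottom of the well, then let go so that it stands there upright. Leave the other things on the hooks and on the bench as they are.

Things in the scene. Friction and masses are not known exactly. Their poses are not given: they have to be found in the camera images.
- thermometer: digital stem thermometer, 60 g, hanging stem down by its loop on one of the rack's hooks, free to swing. Origin at the tip's end, z up along it: steel stem 5 mm thick from 0 to 98 mm (first 5 mm conical, 2.4 mm wide at the end), grey collar to 110, white head 24 mm wide (y), 16 mm thick (x) from 110 to 178, steel wire loop in the y-z plane (opening 15 wide, 28 high, wire 4), top at 210
- stem_tip (a point): end of the thermometer's stem (same point as its origin)
- head (a point): point on the thermometer's axis inside the head, 170 mm above the tip, 8 mm below the head's top: a good place for the TCP, fingers closing across the 24 mm width (head's y); the hook then stands between the fingers
- loop (a point): centre of the wire loop's opening, 192 mm above the tip
- hook_rack: fixed steel rack, origin at the centre of its 120 x 330 mm base's underside. A level rail along y between two posts (290 mm apart) at x = 45 mm, z = 250 mm. Three level hooks of 5 mm rod at y = -90, 0, 90 mm, z = 250 mm run from the rail towards -x; at x = -18 mm each bends up and ends at x = -28 mm, z = 260 mm. A hung loop must rise 8 to 22 mm (15 is best), then leaves level towards -x
- heater: fixed two-block dry bath heater, white, 260 mm deep (its x), 220 mm wide (y), sloping control panel at its -x end, deck 85 mm high; origin at the centre of its underside. The two aluminium blocks sit side by side in its deck, their tops 90 mm above the bench.
- block_full: fixed aluminium heater block that holds the twelve sample tubes (grey caps, standing 7 mm out of it), 95 x 76 mm, 50 mm high, origin at the centre of its underside; sixteen tube wells of 12 mm in a square grid, and alone in the margin at its -x end the thermometer well
- well_full (a point): centre of the mouth of the thermometer well in the block with the tubes, level with the block's top, 90 mm above the bench: a single round upright hole 7.6 mm wide, 40 mm deep with a flat bottom, its mouth countersunk to 12.6 mm. z points up.
- block_empty: fixed aluminium heater block of the same form without any tubes, beside the other one; left or right differs from run to run
- scoop: steel lab scoop with a wire loop, 165 mm long, 30 mm wide, 50 g, hanging on another hook; origin 13 mm below its lower end
- timer: round grey bench timer, 60 mm across, 18 mm thick, with a wire loop, 60 g, hanging on another hook; origin at its lower rim
- beaker: empty glass beaker, 72 mm across, 90 mm high, on the bench; origin at the centre of its underside
- bottle1: amber dropper bottle, 29 mm across, 78 mm high, on the bench; origin at the centre of its underside
- bottle2: another such dropper bottle
- tip_box: box of pipette tips, 85 x 120 mm, 60 mm high, on the bench; origin at the centre of its underside
- dishes: two stacked petri dishes, 90 mm across, 30 mm high, on the bench; origin at the centre of the underside
There are look-alikes about, which are no part of the job. Of the things like the thermometer, leave any that is orange or red; of the rest the smaller one is meant.

How it is judged:
By the outcome, as a careful person would: the job done as asked, in the order asked, and still so for the second after the job is handed in, with the robot touching nothing.
It also fails if it takes over 48 s, if anything falls off the work surface, if the arm or the gripper's body presses on something with over 40 N, if the wrist force passes 120 N, or if a joint passes its speed limit or range.

## Working session

There is one attempt and no reset: what is moved stays moved. The work goes in short steps, Python scripts to look and compute and a tool call to move; the robot and the scene stay as the last step left them, time stands still between calls to the robot, and variables do not carry over. Pictures are saved under pics/ and viewed, at most 10 in all, crops included, and the job is handed in when it is done.

Besides the shell and the picture viewer there is one more tool, called after "Call:" as name(argument=value, ...) on one line, values as JSON. drive_tool: Moves the arm, as the interface text tells. Its arguments: {"type":"object","properties":{"series":{"type":"array"}},"required":["series"]}

```bash
mkdir -p pics; python3 - <<'E'
from bench import robot, imaging
import cv2,numpy as np
np.set_printoptions(precision=4,suppress=True)
for n in("scene","top"):
    c=imaging.get_calibration(n); print(n,c)
    im=imaging.snapshot(n); cv2.imwrite(f"pics/{n}0.png",im[:,:,::-1])
print(robot.get_obs())
E
```

```text
scene {'intrinsics': array([[356.7843,   0.    , 256.3842],
       [  0.    , 356.7843, 187.2342],
       [  0.    ,   0.    ,   1.    ]]), 'position': array([1.0859, 0.2236, 1.0956]), 'rotation': array([ 0.57  , -0.0133,  1.9933])}
top {'intrinsics': array([[440.8037,   0.    , 248.472 ],
       [  0.    , 440.8037, 193.7767],
       [  0.    ,   0.    ,   1.    ]]), 'position': array([ 0.3562, -0.0032,  1.5889]), 'rotation': array([ 0.1152, -0.0045, -1.5753])}
{'time': 0.1, 'joint_positions': array([-1.4491,  0.0879,  1.3721,  0.    ,  1.6836, -0.1031]), 'qvel': array([-0.0012, -0.0023, -0.0036, -0.0004, -0.0003, -0.0021]), 'joint_torque': array([  0.0013, -34.1255, -30.3301,   0.0718,   0.0305,  -0.0001]), 'tool_pos': array([ 0.1226, -0.5357,  0.2232]), 'ee_rot': array([-3.1396, -0.0002,  0.2248]), 'wrist_force': array([ 0.4427, -0.1261, -0.1733]), 'wrist_torque': array([0.0443, 0.0061, 0.0087]), 'finger_force': 0.0, 'width': 0.09407142686974086}
```

View pics/scene0.png

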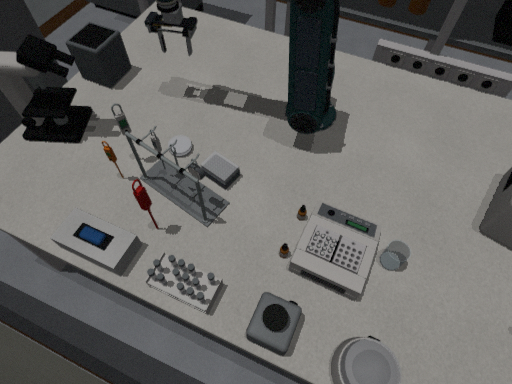

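View pics/top0.png

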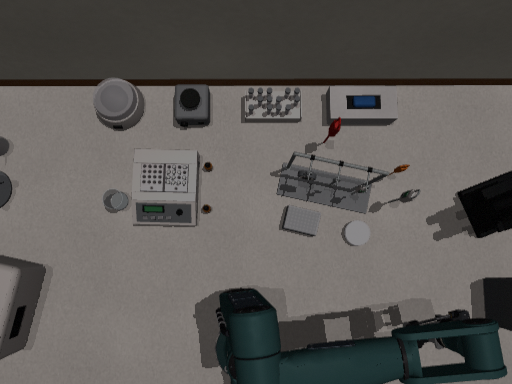

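The scene view shows the rack at about (180,175) and the heater at (338,250), with red (145,197) and orange (110,153) thermometer look-alikes. The top view shows the rack at (325,185) and the heater at (165,187). I'll zoom in on both.

```bash
python3 - <<'E'
import cv2,numpy as np
s=cv2.imread("pics/scene0.png");t=cv2.imread("pics/top0.png")
R=lambda im,x,y,w,h,W,H:cv2.resize(im[y:y+h,x:x+w],(W,H),interpolation=cv2.INTER_CUBIC)
a=R(s,90,90,160,150,640,600)
cv2.imwrite("pics/c1.png",np.clip(a*1.3,0,255))
b=np.hstack([R(t,265,110,160,110,480,330),R(t,125,140,80,90,293,330)])
c=np.hstack([R(s,285,200,110,100,363,330)])
c=cv2.copyMakeBorder(c,0,0,0,773-363,cv2.BORDER_CONSTANT)
cv2.imwrite("pics/c2.png",np.clip(np.vstack([b,c])[:600]*1.4,0,255))
E
```

```text
[ WARN:0@0.018] global loadsave.cpp:1063 imwrite_ Unsupported depth image for selected encoder is fallbacked to CV_8U.
```

View pics/c1.png

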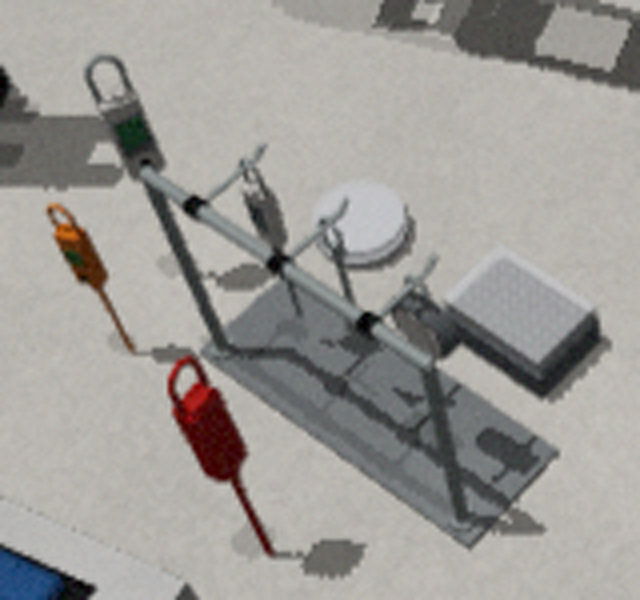

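View pics/c2.png

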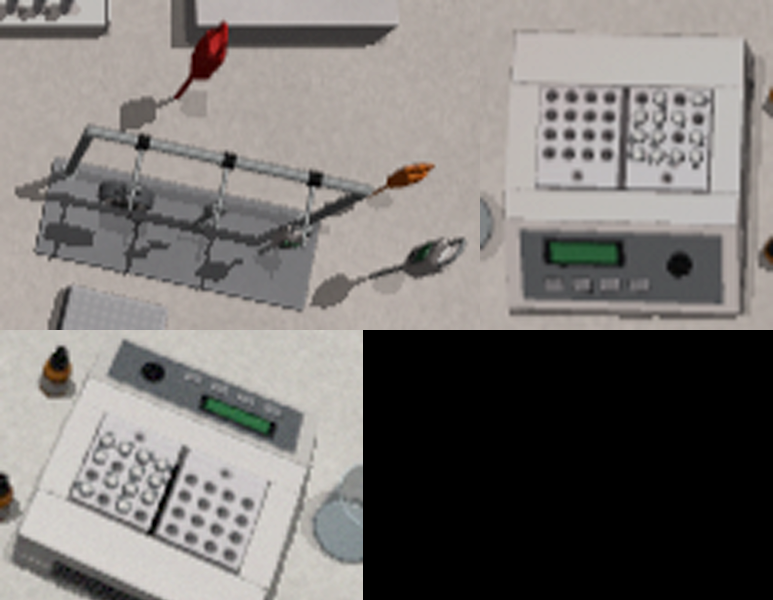

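The thermometer hangs on the hook at the left in the scene view, at about (155,140) in full-frame pixels. The scoop is in the middle and the timer on the right, and the bigger white thermometer and the red and orange ones stand apart. The tube-filled block is the one on the −y side, with its well at about (176,188) in the top view and (327,232) in the scene view. Next I'll triangulate.

```bash
cat > h.py <<'E'
import numpy as np, cv2
from scipy.spatial.transform import Rotation as R
from bench import robot, imaging
np.set_printoptions(precision=4,suppress=True)
def ray(c,u,v):
    K=np.array(c["intrinsics"]);r=np.asarray(c["rotation"])
    M=R.from_euler("xyz",r).as_matrix() if r.ndim==1 else r
    d=M@np.array([(u-K[0,2])/K[0,0],-(v-K[1,2])/K[1,1],-1])
    return np.array(c["position"]),d/np.linalg.norm(d)
def onz(c,u,v,z):
    p,d=ray(c,u,v);return p+d*(z-p[2])/d[2]
def tri(l):
    A=0;b=0
    for p,d in l:
        P=np.eye(3)-np.outer(d,d);A=A+P;b=b+P@p
    return np.linalg.solve(A,b)
def px(c,X):
    K=np.array(c["intrinsics"]);r=np.asarray(c["rotation"])
    M=R.from_euler("xyz",r).as_matrix() if r.ndim==1 else r
    q=M.T@(np.asarray(X)-c["position"]);q=np.array([q[0],-q[1],-q[2]]);q=K@q
    return q[:2]/q[2]
E
python3 - <<'E'
from h import *
S=imaging.get_calibration("scene");T=imaging.get_calibration("top")
s=lambda x,y:(90+x/4,90+y/4); t=lambda x,y:(265+x/3,110+y/3)
for n,a,b,z in [("cL",s(194,206),t(315,178),.25),("cM",s(277,264),t(229,158),.25),("cR",s(367,322),t(142,141),.25),
  ("tipL",s(265,150),t(310,243),.26),("tipM",s(345,203),t(212,222),.26),("tipR",s(435,262),t(128,205),.26)]:
    print(n,tri([ray(S,*a),ray(T,*b)]),onz(S,*a,z),onz(T,*b,z))
w1=(125+(667-480)/3.6625,140+177/3.667);w2=(285+140/3.3,200+(436-330)/3.3)
print("well",tri([ray(S,*w2),ray(T,*w1)]),onz(S,*w2,.09),onz(T,*w1,.09))
w1=(125+(577-480)/3.6625,140+175/3.667);w2=(285+225/3.3,200+(473-330)/3.3)
print("wellE",tri([ray(S,*w2),ray(T,*w1)]),onz(S,*w2,.09),onz(T,*w1,.09))
# heater corners deck?
E
```

```text
cL [ 0.5854 -0.3846  0.2486] [ 0.5861 -0.3831  0.25  ] [ 0.5854 -0.3847  0.25  ]
cM [ 0.6066 -0.2967  0.249 ] [ 0.607  -0.2957  0.25  ] [ 0.6066 -0.2969  0.25  ]
cR [ 0.6248 -0.2079  0.2502] [ 0.6247 -0.2082  0.25  ] [ 0.6247 -0.2077  0.25  ]
tipL [ 0.5157 -0.3723  0.2486] [ 0.522  -0.3583  0.26  ] [ 0.517  -0.3744  0.26  ]
tipM [ 0.5395 -0.2765  0.2564] [ 0.5419 -0.2746  0.26  ] [ 0.5389 -0.2755  0.26  ]
tipR [ 0.5575 -0.1908  0.2514] [ 0.5626 -0.1855  0.26  ] [ 0.5566 -0.1905  0.26  ]
well [0.5498 0.2389 0.0864] [0.5514 0.2399 0.09  ] [0.5496 0.2373 0.09  ]
wellE [0.5523 0.3232 0.0852] [0.5546 0.3234 0.09  ] [0.5518 0.3214 0.09  ]
```

```bash
python3 - <<'E'
from h import *
S=imaging.get_calibration("scene");T=imaging.get_calibration("top");W=imaging.get_calibration("wrist");print(W)
o=robot.get_obs();M=R.from_euler("xyz",o["ee_rot"]).as_matrix();print("cam in tool",M.T@(W["position"]-o["tool_pos"]))
p,d=ray(W,256,192);print("axis in tool",M.T@d)
s=lambda x,y:(90+x/4,90+y/4); t=lambda x,y:(265+x/3,110+y/3)
for n,a,b in [("big loop top",s(107,60),t(458,243)),("orange top",s(60,208),t(430,170)),("red top",s(185,362),t(225,30))]:
    print(n,tri([ray(S,*a),ray(T,*b)]))
# predicted hung thermo for rack x of loop
cL=np.array([.5854,-.3846,0]);rx=np.array([.976,-.217,0])
for x in(-18,-10,0,10):
    P=cL+rx*(x-45)/1000
    print(x,P,*[((px(S,P+[0,0,z])-90)*4).round() for z in(.2245,.1565,.0465)],*[((px(T,P+[0,0,z])-[265,110])*3).round() for z in(.2245,.0465)])
E
```

```text
{'intrinsics': array([[302.6685,   0.    , 256.4869],
       [  0.    , 302.6685, 192.4711],
       [  0.    ,   0.    ,   1.    ]]), 'position': array([ 0.1898, -0.5208,  0.3838]), 'rotation': array([-0.2404,  0.0017, -1.3474])}
cam in tool [ 0.0689  0.0001 -0.1605]
axis in tool [-0.2368 -0.0016  0.9716]
big loop top [ 0.5111 -0.5109  0.2837]
orange top [ 0.6017 -0.5215  0.1955]
red top [ 0.7281 -0.2846  0.2913]
-18 [ 0.5239 -0.3709  0.    ] [260. 177.] [278. 231.] [305. 308.] [297. 241.] [257. 259.]
-10 [ 0.5317 -0.3727  0.    ] [253. 183.] [272. 237.] [298. 314.] [299. 233.] [258. 253.]
0 [ 0.5415 -0.3748  0.    ] [244. 191.] [263. 244.] [290. 321.] [300. 224.] [260. 244.]
10 [ 0.5512 -0.377   0.    ] [234. 198.] [254. 252.] [282. 328.] [302. 215.] [261. 236.]
```

Call:
drive_tool(series=[[0.094, [0, 0, -0.05], [0, 0, 0]], [0.094, [0.02, 0, -0.1], [0, 0, 0.1]], [0.094, [0.07, -0.01, -0.136], [0, 0, 0.2]], [0.094, [0.13, -0.02, -0.136], [0, 0, 0.32]], [0.094, [0.19, -0.03, -0.136], [0, 0, 0.444]]])

```text
time: 0.72
tool_pos: [0.3025, -0.464, 0.3606]
ee_rot: [3.141, -0.001, -0.224]
wrist_force: [0.0, -0.5, 0.2]
width: 0.0943
finger_force: 0.0
```

Call:
drive_tool(series=[[0.094, [0.05, -0.034, 0], [0, 0, 0]], [0.094, [0.1, -0.068, 0], [0, 0, 0]], [0.094, [0.15, -0.102, 0], [0, 0, 0]], [0.094, [0.2, -0.138, 0.01], [0, 0, 0]], [0.094, [0.2, -0.138, 0.03], [0, 0, 0]]])

```text
time: 1.35
tool_pos: [0.5303, -0.3708, 0.3281]
ee_rot: [-3.14, 0.001, -0.213]
wrist_force: [-0.2, 0.3, 0.1]
width: 0.0943
finger_force: 0.0
```

```bash
python3 - <<'E'
from h import *
o=robot.get_obs();print(o["tool_pos"],o["ee_rot"],o["joint_positions"],o["time"])
W=imaging.get_calibration("wrist");im=imaging.snapshot("wrist");cv2.imwrite("pics/w1.png",cv2.resize(im[:,:,::-1],(800,600),interpolation=cv2.INTER_CUBIC))
P=np.array([.530,-.372,0])
for z in(.2525,.2245,.0465): print(z,px(W,P+[0,0,z])*1.5625)
E
```

```text
[ 0.5303 -0.3708  0.3281] [-3.1401  0.0007 -0.2128] [-0.6983  0.3211  0.8907  0.0011  1.9311  1.0857] 1.35
0.2525 [403.4395 321.4107]
0.2245 [403.2216 307.764 ]
0.0465 [402.4579 259.9391]
```

View pics/w1.png

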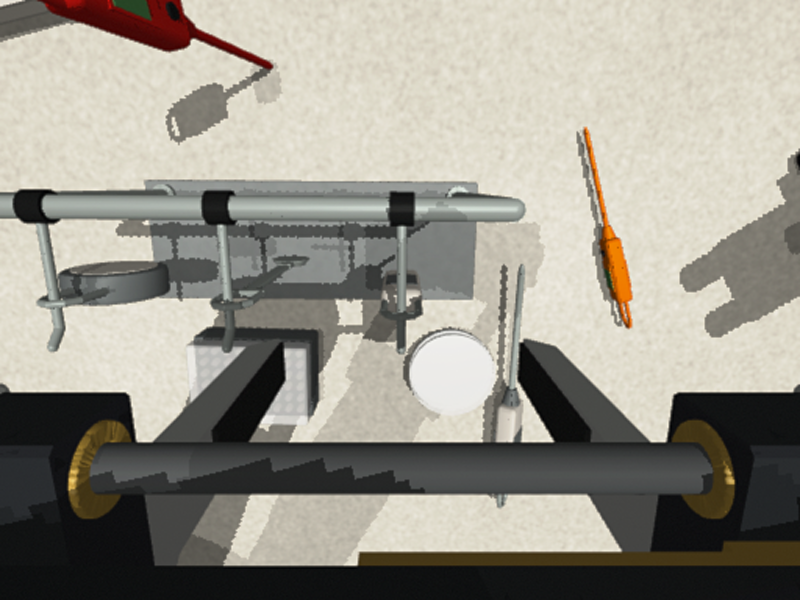

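```bash
python3 - <<'E'
from h import *
W=imaging.get_calibration("wrist");im=imaging.snapshot("wrist")
x0,y0=215,115
cv2.imwrite("pics/w2.png",cv2.resize(im[y0:y0+120,x0:x0+90,::-1],None,fx=5,fy=5,interpolation=cv2.INTER_CUBIC))
cL=np.array([.5854,-.3846,0]);rx=np.array([.976,-.217,0])
f=lambda x,z:((px(W,cL+rx*(x-45)/1000+[0,0,z])-[x0,y0])*5).round()
print("rail",f(45,.25),"tip",f(-28,.26))
for x in(-15,-10,-5,0): print(x,"looptop",f(x,.2565),"headtop",f(x,.2245),"headbot",f(x,.1565),"tip",f(x,.0465))
E
```

```text
rail [214.  81.] tip [212. 556.]
-15 looptop [212. 471.] headtop [212. 417.] headbot [212. 336.] tip [212. 256.]
-10 looptop [212. 440.] headtop [212. 390.] headbot [212. 314.] tip [212. 239.]
-5 looptop [213. 409.] headtop [213. 362.] headbot [212. 292.] tip [212. 222.]
0 looptop [213. 378.] headtop [213. 335.] headbot [212. 269.] tip [212. 205.]
```

View pics/w2.png

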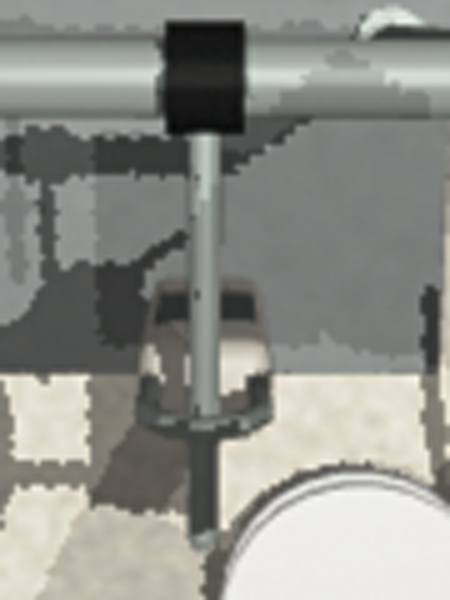

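The crop shows the loop sitting on the hook at (205,425), the hook tip at (205,545) and the head hanging straight below. That puts the loop at about rack x = −9 mm, so I'll lower straight down.

Call:
drive_tool(series=[[0.094, [0.002, 0, 0.03], [0, 0, 0]], [0.094, [0.003, 0, 0.07], [0, 0, 0]], [0.094, [0.003, 0, 0.1], [0, 0, 0]], [0.094, [0.003, 0, 0.112], [0, 0, 0]], [0.094, [0.003, 0, 0.112], [0, 0, 0]]])

```text
time: 2.08
tool_pos: [0.5287, -0.3744, 0.2183]
ee_rot: [-3.141, 0.001, -0.22]
wrist_force: [-0.5, 0.5, 0.4]
width: 0.0939
finger_force: 0.0
```

Call:
drive_tool(series=[[0.04, [0, 0, 0], [0, 0, 0]], [0.03, [0, 0, 0], [0, 0, 0]], [0.026, [0, 0, 0], [0, 0, 0]], [0.01, [0, 0, 0], [0, 0, 0]], [0.01, [0, 0, 0], [0, 0, 0]]])

```text
time: 2.7
tool_pos: [0.5293, -0.374, 0.2184]
ee_rot: [3.141, -0.0, -0.219]
wrist_force: [0.7, 0.6, -0.2]
width: 0.0472
finger_force: 0.0
```

Call:
drive_tool(series=[[0.01, [0, 0, 0], [0, 0, 0]], [0.01, [0, 0, 0], [0, 0, 0]], [0.01, [0, 0, 0], [0, 0, 0]], [0.01, [0, 0, 0], [0, 0, 0]], [0.01, [0, 0, 0], [0, 0, 0]]])

```text
time: 3.32
tool_pos: [0.5294, -0.3738, 0.2186]
ee_rot: [-3.141, -0.0, -0.219]
wrist_force: [0.5, 2.2, 1.5]
width: 0.0238
finger_force: 29.8
```

```bash
python3 - <<'E'
from h import *
o=robot.get_obs();print(o)
S=imaging.get_calibration("scene");W=imaging.get_calibration("wrist")
s=imaging.snapshot("scene");w=imaging.snapshot("wrist")
a=cv2.resize(s[90:190,110:210,::-1],(400,400),interpolation=cv2.INTER_CUBIC)
b=cv2.resize(w[90:290,156:356,::-1],(400,400),interpolation=cv2.INTER_CUBIC)
cv2.imwrite("pics/g1.png",np.hstack([a,b]))
E
```

```text
{'time': 3.325, 'joint_positions': array([-0.7024,  0.309 ,  1.1217,  0.0004,  1.7106,  1.0874]), 'qvel': array([-0.0014,  0.0008,  0.0004,  0.0003, -0.0001, -0.0008]), 'joint_torque': array([ -1.1145, -42.229 , -29.8688,  -0.4472,  -0.381 ,   0.0073]), 'tool_pos': array([ 0.5294, -0.3738,  0.2186]), 'ee_rot': array([-3.1414, -0.0004, -0.2189]), 'wrist_force': array([0.5472, 2.237 , 1.5011]), 'wrist_torque': array([ 0.2931, -0.0747, -0.0156]), 'finger_force': 29.794688285328448, 'width': 0.02378904257686792}
```

View pics/g1.png

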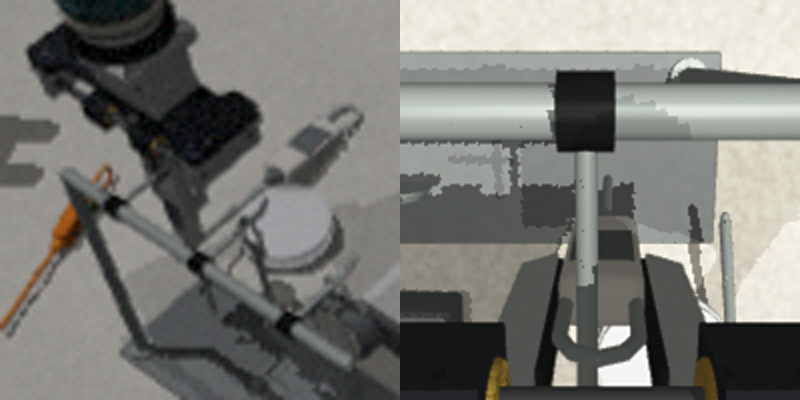

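The fingers hold the head with the hook between them, at 23.8 mm opening and 30 N. The free-standing look-alikes appear to have toppled: the big white one now lies near (190,125) in the scene, and I had planned the path well clear of it. I'll lift 15 mm and back out level.

Call:
drive_tool(series=[[0.01, [0, 0, -0.005], [0, 0, 0]], [0.01, [0, 0, -0.01], [0, 0, 0]], [0.01, [0, 0, -0.015], [0, 0, 0]], [0.01, [0, 0, -0.015], [0, 0, 0]], [0.01, [0, 0, -0.015], [0, 0, 0]]])

```text
time: 4.05
tool_pos: [0.5292, -0.3741, 0.2332]
ee_rot: [3.141, 0.0, -0.219]
wrist_force: [0.5, -0.1, -0.1]
width: 0.0241
finger_force: 29.8
```

```bash
python3 - <<'E'
from h import *
t=imaging.snapshot("top");w=imaging.snapshot("wrist")
a=cv2.resize(t[110:230,265:425,::-1],(533,400),interpolation=cv2.INTER_CUBIC)
b=cv2.resize(w[90:290,190:320,::-1],(260,400),interpolation=cv2.INTER_CUBIC)
cv2.imwrite("pics/g2.png",np.clip(np.hstack([a,b])*1.3,0,255).astype(np.uint8))
o=robot.get_obs();print(o["tool_pos"],o["wrist_force"],o["width"])
E
```

```text
[ 0.5292 -0.374   0.233 ] [ 0.902  -0.2848 -0.4603] 0.02393742708449355
```

View pics/g2.png

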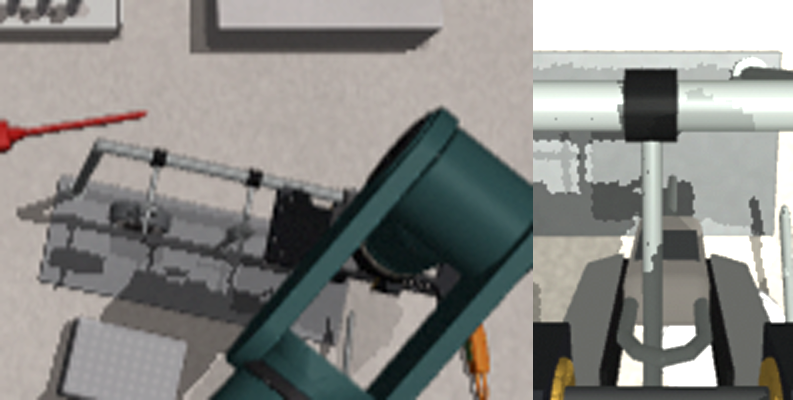

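The loop has risen clear of the hook at about (660,350) in the wrist crop, and the forces are near zero. The red look-alike lies on the bench, away from the work. Now I'll back out along −x.

Call:
drive_tool(series=[[0.01, [-0.008, 0, -0.015], [0, 0, 0]], [0.01, [-0.018, 0, -0.015], [0, 0, 0]], [0.01, [-0.028, 0, -0.015], [0, 0, 0]], [0.01, [-0.038, 0, -0.015], [0, 0, 0]], [0.01, [-0.048, 0, -0.015], [0, 0, 0]]])

```text
time: 4.78
tool_pos: [0.4818, -0.3638, 0.2501]
ee_rot: [3.14, -0.002, -0.219]
wrist_force: [-0.6, 0.2, -0.5]
width: 0.0236
finger_force: 30.0
```

Call:
drive_tool(series=[[0.01, [-0.02, 0, -0.015], [0, 0, 0]], [0.01, [-0.045, -0.01, -0.04], [0, 0, 0]], [0.01, [-0.075, -0.04, -0.06], [0, 0, 0]], [0.01, [-0.082, -0.08, -0.06], [0, 0, 0]], [0.01, [-0.09, -0.12, -0.06], [0, 0, 0]]])

```text
time: 5.4
tool_pos: [0.42, -0.226, 0.31]
ee_rot: [3.14, -0.003, -0.22]
wrist_force: [-0.3, -0.4, -0.1]
width: 0.0239
finger_force: 30.0
```

Call:
drive_tool(series=[[0.01, [-0.005, -0.05, 0], [0, 0, 0]], [0.01, [-0.01, -0.1, 0], [0, 0, 0]], [0.01, [-0.015, -0.15, 0], [0, 0, 0]], [0.01, [-0.02, -0.2, 0], [0, 0, 0]], [0.01, [-0.024, -0.246, 0], [0, 0, 0]]])

```text
time: 6.02
tool_pos: [0.4502, 0.0199, 0.3095]
ee_rot: [-3.141, -0.003, -0.219]
wrist_force: [-0.1, -0.2, -1.8]
width: 0.0235
finger_force: 30.0
```

Call:
drive_tool(series=[[0.01, [0.008, -0.04, 0], [0, 0, 0]], [0.01, [0.016, -0.08, 0], [0, 0, 0]], [0.01, [0.024, -0.12, 0], [0, 0, 0]], [0.01, [0.028, -0.15, 0], [0, 0, 0]], [0.01, [0.028, -0.15, 0], [0, 0, 0]]])

```text
time: 6.65
tool_pos: [0.5106, 0.16, 0.3086]
ee_rot: [-3.142, -0.0, -0.217]
wrist_force: [-0.2, -0.1, -0.1]
width: 0.0238
finger_force: 30.0
```

```bash
python3 - <<'E'
from h import *
o=robot.get_obs();print(o["tool_pos"],o["ee_rot"],o["joint_positions"],o["time"])
S=imaging.get_calibration("scene");W=imaging.get_calibration("wrist")
s=imaging.snapshot("scene");w=imaging.snapshot("wrist")
cv2.imwrite("pics/s3.png",s[:,:,::-1]);cv2.imwrite("pics/w3.png",w[:,:,::-1])
P=o["tool_pos"]
q=[px(S,P+[0,0,z]) for z in(.04,0,-.06,-.17)];print(q)
print([px(W,P+[0,0,z]) for z in(.04,0,-.06,-.17)], px(W,[.55,.238,.09]))
c=q[2].astype(int);x0,y0=c[0]-50,c[1]-60
a=cv2.resize(s[y0:y0+120,x0:x0+100,::-1],(480,576),interpolation=cv2.INTER_CUBIC)
b=cv2.resize(w[40:320,180:332,::-1],(313,576),interpolation=cv2.INTER_CUBIC)
print(x0,y0)
cv2.imwrite("pics/g3.png",np.hstack([a,b]))
E
```

```text
[0.5106 0.16   0.3086] [-3.1415 -0.0004 -0.2166] [ 0.1977  0.0526  1.242  -0.0001  1.8466  1.985 ] 6.65
[array([320.9627, 164.4012]), array([318.505 , 173.2069]), array([315.125 , 185.3169]), array([309.731 , 204.6431])]
[array([256.6516, 279.2609]), array([256.5832, 242.9962]), array([256.5238, 211.5115]), array([256.4682, 182.0345])] [188.895  157.2488]
265 125
```

View pics/g3.png

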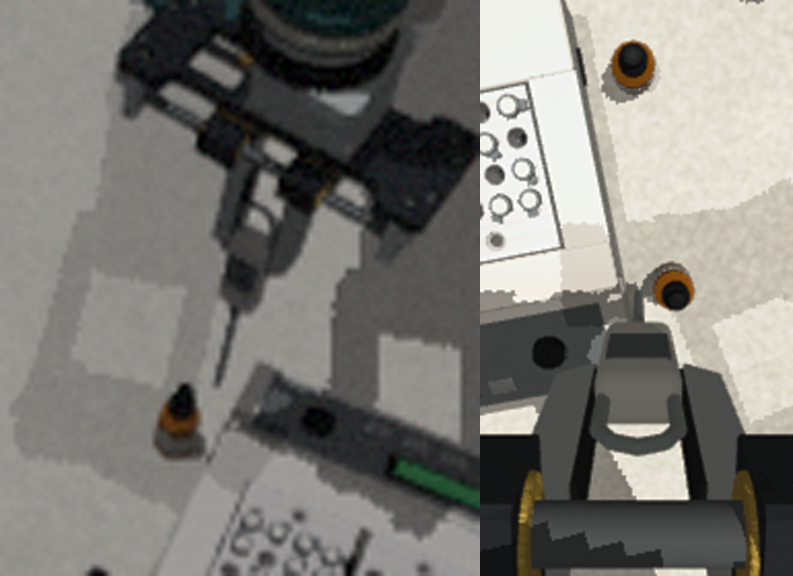

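Head and stem look upright in both views, with the tip at about (310,205) in the scene and (256,179) in the wrist. The loop sits about 10 px closer to the head side than before, so the thermometer slid down roughly 8 mm in the grip while leaving the hook. It is still held well. The well shows at wrist (188,157), within 1 px of the prediction. Next I'll move above it.

Call:
drive_tool(series=[[0.01, [0.005, -0.02, 0], [0, 0, 0]], [0.01, [0.012, -0.05, 0], [0, 0, 0]], [0.01, [0.018, -0.075, 0], [0, 0, 0]], [0.01, [0.02, -0.085, 0.01], [0, 0, 0]], [0.01, [0.02, -0.085, 0.016], [0, 0, 0]]])

```text
time: 7.38
tool_pos: [0.5485, 0.2375, 0.2907]
ee_rot: [3.14, 0.002, -0.219]
wrist_force: [-0.0, -1.4, -0.5]
width: 0.0238
finger_force: 30.0
```

Call:
drive_tool(series=[[0.01, [0, 0, 0], [0, 0, 0]], [0.01, [0, 0, 0], [0, 0, 0]]])

```text
time: 7.62
tool_pos: [0.5486, 0.2367, 0.2926]
ee_rot: [3.142, -0.0, -0.22]
wrist_force: [-0.4, 0.2, -1.0]
width: 0.0234
finger_force: 30.0
```

```bash
python3 - <<'E'
from h import *
o=robot.get_obs();print(o["tool_pos"],o["ee_rot"],o["wrist_force"],o["time"])
C={n:imaging.get_calibration(n) for n in("scene","wrist","top")}
I={n:imaging.snapshot(n) for n in C}
for n in C: cv2.imwrite(f"pics/{n}4.png",I[n][:,:,::-1])
P=o["tool_pos"]
for n in C: print(n,"tip-.170/.178/.186",*[px(C[n],P+[0,0,-z]) for z in(.17,.178,.186)],"well",px(C[n],[.55,.238,.09]))
def crop(n,cx,cy,w,h,k): 
    x0,y0=int(cx-w/2),int(cy-h/2);print(n,"origin",x0,y0,"scale",k)
    return cv2.resize(I[n][y0:y0+h,x0:x0+w,::-1],None,fx=k,fy=k,interpolation=cv2.INTER_CUBIC)
a=px(C["scene"],P+[0,0,-.13]);b=px(C["wrist"],P+[0,0,-.178])
cv2.imwrite("pics/g4.png",np.hstack([crop("scene",*a,50,70,8),crop("wrist",b[0],b[1]+10,50,70,8)]))
E
```

```text
[0.5486 0.2367 0.2926] [ 3.1416 -0.0005 -0.2201] [-0.399   0.1685 -1.0142] 7.625
scene tip-.170/.178/.186 [328.6394 226.2684] [328.1582 227.4402] [327.683  228.5976] well [326.9722 231.5057]
wrist tip-.170/.178/.186 [256.4603 182.0592] [256.457  180.6273] [256.4538 179.2584] well [255.1292 175.689 ]
top tip-.170/.178/.186 [174.6912 187.3339] [175.0752 187.6412] [175.4552 187.9454] well [175.8531 188.1501]
scene origin 306 185 scale 8
wrist origin 231 155 scale 8
```

View pics/g4.png

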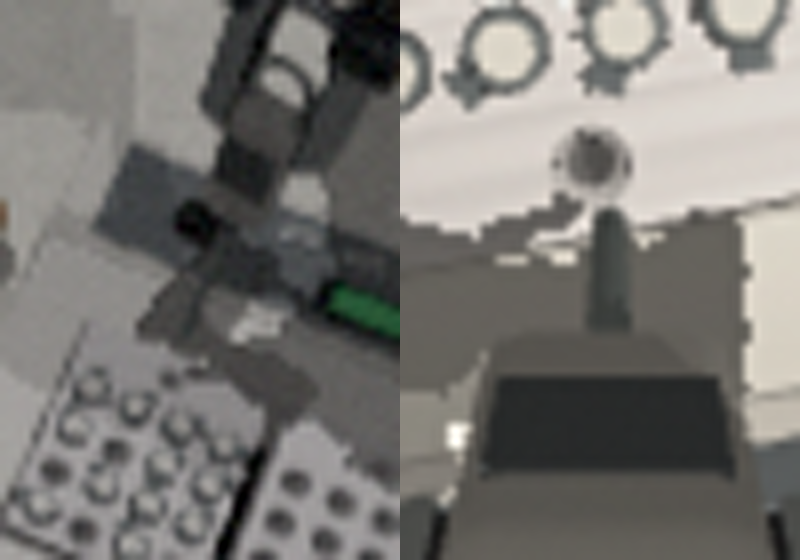

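The wrist crop shows the well centre at (255.1,175.0) and the stem tip at (256.9,181.0), against a tip predicted within 0.5 px. The tip therefore needs about +1.4 mm along tool x and −2 mm along tool y. I'll correct that, come down to just above the mouth and check numerically.

Call:
drive_tool(series=[[0.01, [0.0015, -0.002, 0.005], [0, 0, 0]], [0.01, [0.0015, -0.002, 0.01], [0, 0, 0]], [0.01, [0.0015, -0.002, 0.016], [0, 0, 0]], [0.01, [0.0015, -0.002, 0.016], [0, 0, 0]], [0.01, [0.0015, -0.002, 0.016], [0, 0, 0]]])

```text
time: 8.4
tool_pos: [0.5506, 0.239, 0.2762]
ee_rot: [3.141, 0.0, -0.219]
wrist_force: [0.5, 0.7, -0.3]
width: 0.0237
finger_force: 30.0
```

```bash
python3 - <<'E'
from h import *
o=robot.get_obs();print(o["tool_pos"],o["ee_rot"],o["wrist_force"],o["time"])
W=imaging.get_calibration("wrist");w=imaging.snapshot("wrist");cv2.imwrite("pics/w5.png",w[:,:,::-1])
P=o["tool_pos"]
print("tip",*[px(W,P+[0,0,-z]) for z in(.17,.174,.178)],"well",px(W,[.5508,.2378,.09]))
g=cv2.cvtColor(w,cv2.COLOR_RGB2GRAY);print("cols 246..268");
for r in range(164,192): print(r,*["%3d"%v for v in g[r,246:269]])
E
```

```text
[0.5506 0.239  0.2762] [ 3.1415  0.     -0.2192] [ 0.5318  0.7047 -0.3226] 8.4
tip [256.4551 181.9693] [256.453  181.2443] [256.451  180.5357] well [257.4146 178.7307]
cols 246..268
164 212 213 214 185 119 136 210 214 214 210 138 105 163 209 210 212 213 204 139 112 169 211 213
165 212 214 213 181 116 145 207 210 211 214 195 109 106 135 140 158 155 124 120 149 205 211 210
166 213 215 206 139 112 170 210 211 212 207 117 104 102 100  99 102 120 158 204 209 213 214 214
167 210 204 160 117 150 205 210 210 211 207 110 105 108 108 105 110 186 212 218 216 215 215 214
168 153 115 114 158 203 210 209 209 210 207 115 104 111 108 110 141 211 215 213 211 209 209 207
169 100 108 157 204 212 212 211 212 215 208 127 117 139 119 107 145 206 204 202 204 204 205 206
170 135 202 211 213 212 211 210 210 211 208 203 202 199 176 126 178 204 205 205 207 207 209 209
171 206 211 210 207 206 206 203 201 201 202 203 205 207 205 202 207 208 209 209 211 211 213 213
172 206 203 200 200 200 201 202 203 203 205 206 208 209 210 210 211 211 212 212 214 214 214 215
173 201 201 202 202 203 205 205 207 206 208 208 208 20
[... 1069 characters left out ...]
 204 212 213 215 216 212 124
185  93  94  94  92 110 202 213 211 173  76  62  69  83 148 208 202 136 212 218 210 213 207 111
186  95 114 114 114 128 209 214 211 174  76  62  70  76  94 113 110 113 208 206 122 106 106  87
187 129 205 211 211 202 208 209 215 177  77  62  71  77  87  92  89  88 105 103  87  89  93  96
188 198 212 211 204 124 110 127 204 172  77  62  70  76  82  91  92  94  93  93  95  96  97  98
189 113 112 112 108  89  86  86 104  91  62  63  72  77  84  96  97  98  98  98  98  98  99  99
190  88  85  84  87  92  94  95  93  77  61  65  71  77  85  98  99  99  99  98  99  99  98  98
191  95  95  94  95  96  97  98  98  79  63  64  66  75  85  98  99  98  98  98  98  98  99  99
```

The countersink centre is at (256.7,178.6). The tip is at (256.6,180.8), and dropped straight to mouth height it lands within about 0.5 px of the centre. I'll lower slowly.

Call:
drive_tool(series=[[0.01, [0, 0, 0.004], [0, 0, 0]], [0.01, [0, 0, 0.008], [0, 0, 0]], [0.01, [0, 0, 0.012], [0, 0, 0]], [0.01, [0, 0, 0.016], [0, 0, 0]], [0.01, [0, 0, 0.018], [0, 0, 0]]])

```text
time: 9.07
tool_pos: [0.5505, 0.239, 0.2577]
ee_rot: [3.141, 0.0, -0.219]
wrist_force: [0.7, -0.4, -1.1]
width: 0.0235
finger_force: 30.0
```

```bash
python3 - <<'E'
from h import *
o=robot.get_obs();print(o["tool_pos"],o["wrist_force"],o["wrist_torque"],o["time"])
W=imaging.get_calibration("wrist");w=imaging.snapshot("wrist");cv2.imwrite("pics/w6.png",w[:,:,::-1])
P=o["tool_pos"]
print("tip",*[px(W,P+[0,0,-z]) for z in(.15,.174)],"well",px(W,[.5508,.2378,.09]))
g=cv2.cvtColor(w,cv2.COLOR_RGB2GRAY);print("cols 246..268");
for r in range(172,194): print(r,*["%3d"%v for v in g[r,246:269]])
E
```

```text
[0.5505 0.239  0.2577] [ 0.6588 -0.3982 -1.1097] [ 0.0318 -0.014  -0.0048] 9.075
tip [256.3881 185.7888] [256.3742 181.1672] well [257.355  181.8073]
cols 246..268
172 122 199 207 211 211 211 210 210 212 212 205 186 178 141 122 145 199 202 201 202 204 204 205
173 206 211 210 209 209 208 206 205 205 204 201 200 201 200 199 200 205 204 205 205 207 209 209
174 208 206 204 204 201 198 200 200 201 201 201 203 204 206 207 207 208 208 209 210 211 211 211
175 198 198 200 199 200 200 201 202 204 206 207 208 208 209 209 210 211 212 212 212 213 214 213
176 200 200 202 202 203 204 206 208 207 205 207 203 209 210 213 212 212 212 212 213 213 213 213
177 203 204 204 206 207 209 208 202 183 159 150 117 163 181 208 214 213 213 213 213 212 212 212
178 207 207 207 209 210 210 193 126 154 146 129 124 139 145 167 207 213 212 212 211 210 209 209
179 209 208 209 210 211 208 174 156 127  94  85  86  99 120 142 178 207 209 208 207 206 205 204
180 209 209 209 210 210 199 171 148  92  94  79  75  78  89 134 144 187 204 204 204 203 203 203
181 209 208 208 209 207 185 164 142  85  71  65  70  76  83 127 141 173 
[... 475 characters left out ...]
 204 203 202 211 211 212 204
187  94  92  94 113 114 114 114 120 155  76  62  70  81 139 201 122 107 107 122 201 209 202 122
188  95  94 112 203 208 207 207 197 172  77  62  69  78 126 197 110  93  94  96 111 112 112  95
189  96  95 111 200 206 206 200 131 163  77  62  71  78 108 114  98  97  97  97  96  95  95  93
190  96  96  95 110 110 111 109 100 130  70  63  69  75  86  97  96  96  91  90  90  87  87  91
191  97  97  96  96  96  96  97  95  85  62  60  62  74  81  87  87  88  92  94  96  94  95  96
192  99  97  97  97  97  97  93  90  75  61  60  60  64  82  95  95  95  96  96  97  98  97  98
193  96  92  90  87  86  87  91  92  77  61  60  61  62  81  97  99  98  98  98  97  99  98  98
```

Call:
drive_tool(series=[[0.01, [0, 0, 0.005], [0, 0, 0]], [0.01, [0, 0, 0.01], [0, 0, 0]], [0.01, [0, 0, 0.015], [0, 0, 0]], [0.01, [0, 0, 0.019], [0, 0, 0]], [0.01, [0, 0, 0.02], [0, 0, 0]]])

```text
time: 9.75
tool_pos: [0.5504, 0.2389, 0.2377]
ee_rot: [3.141, 0.001, -0.219]
wrist_force: [0.4, -0.9, -0.7]
width: 0.0238
finger_force: 30.0
```

Call:
drive_tool(series=[[0.01, [0, 0, 0.002], [0, 0, 0]], [0.01, [0, 0, 0.004], [0, 0, 0]], [0.01, [0, 0, 0.006], [0, 0, 0]], [0.01, [0, 0, 0.006], [0, 0, 0]]])

```text
time: 10.25
tool_pos: [0.5505, 0.239, 0.232]
ee_rot: [3.141, 0.0, -0.219]
wrist_force: [-0.3, 0.9, -1.8]
width: 0.0235
finger_force: 30.0
```

Now I'll go down in 1 mm steps, watching for contact with the bottom.

Call:
drive_tool(series=[[0.01, [0, 0, 0.001], [0, 0, 0]], [0.01, [0, 0, 0.002], [0, 0, 0]], [0.01, [0, 0, 0.002], [0, 0, 0]]])

```text
time: 10.62
tool_pos: [0.5506, 0.239, 0.2302]
ee_rot: [3.141, 0.0, -0.219]
wrist_force: [-0.3, 0.6, -0.2]
width: 0.0241
finger_force: 30.0
```

Call:
drive_tool(series=[[0.01, [0, 0, 0.001], [0, 0, 0]], [0.01, [0, 0, 0.002], [0, 0, 0]], [0.01, [0, 0, 0.002], [0, 0, 0]]])

```text
time: 11.0
tool_pos: [0.5505, 0.239, 0.2281]
ee_rot: [3.141, 0.0, -0.219]
wrist_force: [-0.6, -0.0, -0.4]
width: 0.0235
finger_force: 30.0
```

Call:
drive_tool(series=[[0.01, [0, 0, 0.001], [0, 0, 0]], [0.01, [0, 0, 0.0015], [0, 0, 0]], [0.01, [0, 0, 0.0015], [0, 0, 0]]])

```text
time: 11.38
tool_pos: [0.5506, 0.239, 0.2267]
ee_rot: [3.141, 0.0, -0.219]
wrist_force: [0.2, -0.6, -1.2]
width: 0.0239
finger_force: 30.0
```

Call:
drive_tool(series=[[0.01, [0, 0, 0.001], [0, 0, 0]], [0.01, [0, 0, 0.0015], [0, 0, 0]], [0.01, [0, 0, 0.0015], [0, 0, 0]]])

```text
time: 11.75
tool_pos: [0.5506, 0.239, 0.2251]
ee_rot: [3.141, 0.0, -0.219]
wrist_force: [-0.3, 0.3, -0.6]
width: 0.0239
finger_force: 30.0
```

Call:
drive_tool(series=[[0.01, [0, 0, 0.001], [0, 0, 0]], [0.01, [0, 0, 0.0015], [0, 0, 0]], [0.01, [0, 0, 0.0015], [0, 0, 0]]])

```text
time: 12.12
tool_pos: [0.5506, 0.239, 0.2238]
ee_rot: [3.142, -0.0, -0.219]
wrist_force: [0.5, 0.2, -1.0]
width: 0.0234
finger_force: 30.0
```

Call:
drive_tool(series=[[0.01, [0, 0, 0.001], [0, 0, 0]], [0.01, [0, 0, 0.0015], [0, 0, 0]], [0.01, [0, 0, 0.0015], [0, 0, 0]]])

```text
time: 12.5
tool_pos: [0.5508, 0.239, 0.2232]
ee_rot: [-3.141, -0.001, -0.219]
wrist_force: [-0.9, 0.9, 3.9]
width: 0.0233
finger_force: 30.0
```

Upward force of +3.9 N at z = 0.223, which is where the tip should meet the bottom. I'll confirm with a small extra step.

Call:
drive_tool(series=[[0.01, [0, 0, 0.0005], [0, 0, 0]], [0.01, [0, 0, 0.0005], [0, 0, 0]], [0.01, [0, 0, 0.0005], [0, 0, 0]]])

```text
time: 12.88
tool_pos: [0.5509, 0.239, 0.2229]
ee_rot: [-3.141, -0.002, -0.219]
wrist_force: [0.3, 0.1, 5.5]
width: 0.0238
finger_force: 30.0
```

The tip is on the bottom: force rises to 5.5 N with almost no travel. I'll ease the load a little, then open.

Call:
drive_tool(series=[[0.01, [0, 0, -0.0008], [0, 0, 0]], [0.01, [0, 0, -0.0008], [0, 0, 0]], [0.028, [0, 0, -0.0008], [0, 0, 0]], [0.034, [0, 0, -0.0008], [0, 0, 0]], [0.045, [0, 0, -0.0008], [0, 0, 0]]])

```text
time: 13.5
tool_pos: [0.5503, 0.239, 0.2216]
ee_rot: [3.141, 0.001, -0.219]
wrist_force: [-0.4, 0.3, 1.4]
width: 0.0407
finger_force: 0.0
```

Call:
drive_tool(series=[[0.094, [0, 0, 0], [0, 0, 0]], [0.094, [0, 0, 0], [0, 0, 0]], [0.094, [0, 0, 0], [0, 0, 0]], [0.094, [0, 0, 0], [0, 0, 0]], [0.094, [0, 0, 0], [0, 0, 0]]])

```text
time: 14.12
tool_pos: [0.5506, 0.239, 0.2226]
ee_rot: [3.142, -0.0, -0.219]
wrist_force: [-0.8, 0.0, 0.7]
width: 0.0905
finger_force: 0.0
```

```bash
python3 - <<'E'
from h import *
o=robot.get_obs();print(o["tool_pos"],o["wrist_force"],o["width"],o["time"])
a=cv2.imread("pics/w6.png");w=imaging.snapshot("wrist")[:,:,::-1];cv2.imwrite("pics/w7.png",w)
W=imaging.get_calibration("wrist")
for z in(.162,.22,.258): print(z,px(W,[.5505,.238,z]))
g=cv2.cvtColor(w.copy(),cv2.COLOR_BGR2GRAY)
for r in range(176,300,4): print(r,*["%3d"%v for v in g[r,196:318:4]])
E
```

```text
[0.5506 0.239  0.2226] [-0.774   0.0248  0.7119] 0.09049826482226696 14.125
0.162 [257.8306 211.1143]
0.22 [258.3247 241.0238]
0.258 [258.8673 273.871 ]
176  99 115 202  98 101 102 133 206 209 146 101 137 207 110 205  97 105 211 210 205 200 199 206 210 212 213 212 211 212 212 212
180 105  99 204 103 102 107 127 177 110 204 196 201 202 205 200 199 197 204 207 210 212 212 214 213 214 208 211 211 212 212 211
184 101 101 196 154 100 102 202 203 200 195 198 199 203 206 205 104 191 211 210 209 207 203 204 203 206 144 210 211 210 210 210
188 210 201 200 195 102  78 196 115 105  93  95  95  96  94  94  64  85  91 107  90 107 108 107  92 110  99 209 209 209 209 209
192 229 198 194 204  81  75  94  96  95  96  94  93  93  93 103  61  90  96  95  95  95  96  97  98  95 147 209 207 201 208 211
196 143  95  96  96  78  76  92  92  93  93  93  95  87  83  89  90  82  91  94  98  93  88  95  95 112 211 211 210 210 210 210
200 136  92  91  91  85  76  88  96  95  95  96  86  44  44  44  44  44  45  43 104  98  98  97  98 210 210 209 209 208 209 209
204 138  93  94  94  94  84  83  96  96  97  88  79
[... 2320 characters left out ...]
 108 122 168 216 218 217 216 218 221 227 223 218 215 219 191
280 106 137 140 135 139 107 107 103  61  62  60  67  96 123 126 127 136 218 220 224 227 221 215 218 217 221 218 224 227 218 189
284  33  33  33  33  33  33  33  33  34  34  33  32  33  33  33  33  32  29  28  28  28  28  28  30  28  30  28  29  27  29  30
288  51  37  53  52  54  54  53  53  53  54  53  54  53  53  53  53  53  53  53  54  53  53  52  53  53  53  53  54  53  53  53
292  36  35  64  64  65  65  64  64  64  65  64  64  64  64  64  64  64  64  64  64  64  64  64  65  64  64  64  64  65  65  64
296  38  37  72  68  36  36  71  71  71  71  71  71  71  72  72  71  71  70  71  71  71  71  72  72  72  72  71  72  70  71  71
```

The thermometer stands upright between the open fingers, with the head level and centred at column ~257. I'll withdraw straight up.

Call:
drive_tool(series=[[0.094, [0, 0, -0.01], [0, 0, 0]], [0.094, [0, 0, -0.03], [0, 0, 0]], [0.094, [0, 0, -0.06], [0, 0, 0]], [0.094, [0, 0, -0.09], [0, 0, 0]], [0.094, [0, 0, -0.12], [0, 0, 0]]])

```text
time: 14.8
tool_pos: [0.5506, 0.239, 0.3445]
ee_rot: [-3.141, -0.001, -0.219]
wrist_force: [0.3, -0.8, -0.5]
width: 0.0939
finger_force: 0.0
```

Call:
drive_tool(series=[[0.094, [-0.03, 0.01, 0], [0, 0, 0]], [0.094, [-0.07, 0.02, 0], [0, 0, 0]], [0.094, [-0.12, 0.03, 0], [0, 0, 0]], [0.094, [-0.15, 0.03, 0], [0, 0, 0]], [0.094, [-0.15, 0.03, 0], [0, 0, 0]]])

```text
time: 15.42
tool_pos: [0.3964, 0.2427, 0.3446]
ee_rot: [-3.139, -0.003, -0.217]
wrist_force: [1.2, -0.0, 0.5]
width: 0.094
finger_force: 0.0
```

```bash
python3 - <<'E'
from h import *
o=robot.get_obs();print(o["tool_pos"],o["wrist_force"],o["width"],o["time"])
# thermometer check: difference against the first pictures around the expected place, scene and top
for n in("scene","top"):
    c=imaging.get_calibration(n);im=imaging.snapshot(n)[:,:,::-1];cv2.imwrite(f"pics/{n}8.png",im)
    a=cv2.imread(f"pics/{n}0.png");d=cv2.absdiff(a,im.copy()).max(2)
    print(n,*[px(c,[.5508,.238,z]).round() for z in(.09,.16,.228,.26)])
    q=px(c,[.5508,.238,.16]).astype(int)
    for r in range(q[1]-34,q[1]+26,2): print(r,"".join("#" if v>45 else "." for v in d[r,q[0]-40:q[0]+40]))
    print("cols from",q[0]-40)
E
```

```text
[0.3964 0.2427 0.3446] [ 1.2189 -0.0007  0.5336] 0.09399395011250909 15.425
scene [327. 232.] [331. 221.] [336. 210.] [338. 204.]
187 ......................................................................#########.
189 .......................................................................########.
191 .............................................................###.......#########
193 ...........................................................########.....########
195 ..........................................................############..########
197 .........................................................############....#######
199 .......................................................############....#########
201 ......................................................############........######
203 .....................................................############.........######
205 ........................................................#########........#######
207 ............................................................##.#######..########
209 ...............................
[... 3509 characters left out ...]
......
195 ................................................................................
197 ..........####..................................................................
199 ......##########................................................................
201 .....#############..............................................................
203 .###.........#.####.............................................................
205 ####............................................................................
207 ####..............###...........................................................
209 ####..#....#......#####.........................................................
cols from 132
```

The thermometer stands in the well of the tube block in both views, along the line I predicted, and the arm is clear. Handing in.

```bash
python3 -c "
from bench import robot
print(robot.close_job())"
```

```text
the job is handed in; nothing more can be done
None
```

The thermometer stands upright in the thermometer well of the tube-filled block, let go only after its tip rested on the bottom, and I handed the job in at about 15.5 s of the 48 s; two things to know are that I lifted it about 30 mm instead of 15 mm while leaving the hook, which made it slip about 4 mm in the grip, and that the three free-standing look-alike thermometers ended up lying on the bench with no contact from the arm that I could see, so I believe they fell on their own.

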